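Close the press-button canister with its lip to the mark

TASK

The lid of the press-button canister has been put on the wrong way round and rides high. Turn it so that its pouring lip faces the rib on the canister's side, feeling for the place there where it drops fully home, then press the button in the lid's handle right down and let go. Leave the other things on the ledge where they are.

Things in the scene. Friction and masses are not known exactly. Their poses are not given: they have to be found in the camera images.
- canister: upright steel canister screwed to the tiles, body 104 mm across (foot flange 120 mm across), 110 mm high, with a fixed plastic collar on top, 92 mm across and 20 mm high, its mouth 68 mm across. Origin: centre of the underside; +z up, +x points to the rib on its side
- rim (a point): centre of the collar's flat rim, 130 mm above the tiles. On the rim stand three equal lugs, 8 x 8 mm and 6 mm high, at 41 mm radius, 120 degrees apart, hidden under the lid. One lies near the rib's direction, but the collar was fitted carelessly: all three are off by up to 8 degrees either way, which no reading shows, so the lid's drop must be felt for
- mark (a point): top outer end of the rib: a plain vertical steel rib 14 mm wide standing out to 78 mm from the canister's axis, 70 to 110 mm above the tiles
- lid: loose wooden lid, 0.12 to 0.26 kg: disc 96 mm across, its top 13 mm above the origin, with a bar handle and a lip. Origin: on the axis at the underside of its skirt; +x points along the lip, +z up. Fully home the origin is 130 mm above the tiles; riding on the lugs, 136 mm. A plug 65 mm across reaches 16 mm below the origin into the mouth
- skirt (a point): centre of the skirt's underside (the lid's origin). The skirt, 6 mm high, has three equal gaps 120 degrees apart, one under the lip, that drop over the lugs with 2 mm play to each side (about 3 degrees). The lid also drops 120 degrees wrong either way; from there it must be raised 6 mm or more before it turns on
- handle (a point): centre of the top of the bar handle, on the lid's axis, 49 mm above the lid's origin; the bar is 56 mm long (along the lid's x), 28 mm wide (y) and 36 mm high above the disc
- lip (a point): top of the outer end of the lid's pouring lip, a tab 16 mm wide and 7 mm thick reaching 66 mm from the lid's axis
- button (a joint): round steel push button, 22 mm across, in the middle of the handle's top, on the lid's axis: 0 = out (its top 58 mm above the lid's origin), 0.005 = fully in (m). Springs back; about 5 N
- button_top (a point): centre of the button's top face
- jar: bystander: closed white ceramic jar, 76 mm across, 120 mm high; origin under its centre
- timer: bystander: plastic kitchen timer with a dial, 68 mm across, 47 mm high; origin under its centre
- cup: bystander: steel measuring cup with a handle, 72 mm across, 65 mm high; origin under its centre
- bowl: bystander: ceramic bowl, 110 mm across, 45 mm high; origin under its centre
- shaker: bystander: glass salt shaker, 42 mm across, 85 mm high; origin under its centre
- spoon: bystander: steel spoon with a wooden handle, 200 mm long, lying on the tiles
Not all that is in view belongs to the job. Leave any purple or red look-alike of the lid alone. What is shaped like the canister but pink or turquoise is not meant.

How it is judged (in metres and radians):
On the way, in this order (a step that is already met when the one before it is completed fails the run):
1. the lid is down fully home on the canister with its lip facing the rib (z of lid in the frame of canister below 0.133 m and angle between lid's own z axis and vertical below 0.07 rad and horizontal distance between lid and canister below 0.006 m and x of lip in the frame of canister above 0.05 m and y of lip in the frame of canister between -0.016 and 0.016 m), for 0.2 s.
2. the button is pressed right down with the lid home (all of step 1 and value of joint button above 0.004 m), for 0.05 s.
At the end, for the whole second after the job is handed in: The lid lies still, level and fully home (origin less than 133 mm above the tiles, tilt under 4 degrees, within 6 mm of the canister's axis), its lip faces the rib (lip end within 16 mm sideways of the rib's line), and the button is out again (within 1.5 mm) (all of step 1 and value of joint button below 0.0015 m and linear speed of lid below 0.02 m/s); the robot touches nothing.
It fails at once if a bystander (jar, timer, cup, bowl, shaker, spoon) is shifted more than 30 mm or knocked over (distance of any of jar, timer, cup, bowl, shaker, spoon from where it was at the start of the episode above 0.03 m or angle between any of jar, timer, cup, bowl, shaker, spoon's own z axis and vertical above 0.5 rad).
It also fails if it takes over 64 s, if anything falls off the work surface, if the arm or the gripper's body presses on something with over 40 N, if the wrist force passes 120 N, or if a joint passes its speed limit or range.

ROBOT

A 6-joint arm with a two-finger parallel gripper is mounted at the origin on the work surface. World frame = base frame: x ahead of the robot, y to its left, z up, the work surface at z = 0. Lengths are in m, angles in degrees, forces in N, time in s.
With the tool pointing down it reaches from about 0.35 to 0.875 m from the base axis. Payload 4.2 kg.
Tool frame: the origin (TCP) lies midway between the tips of the shut fingers; the grasp point (between the pads) lies 19 mm behind it; z points along the fingers, y is the line along which they close (so a half turn about z gives the same grasp; the last joint's range is limited). The gripper opens to 87 mm and grips with 3 to 60 N. Pads are 19 mm wide; open, the fingers measure 117 mm over their backs; the gripper's body (75 mm by 190 mm) begins 51 mm behind the grasp point.
Start: joints at [-51.876, 22.042, 0.453, 0, -68.411, -14.817], TCP at [0.247, -0.574, 0.223] pointing down, gripper open.
Joint ranges: [-179.83, 179.83], [-69.29, 118.12], [-61.27, 80.66], [-181.25, 117.63], [-171.15, -9.14], [-177.46, 177.46]. Speed limits (degrees/s): [159.86, 159.86, 180, 180, 180, 180].

INTERFACE

Orientations are given as a 3x3 rotation matrix whose columns are the frame's x, y, z axes.
In Python, from station import * gives the robot as it stands.
- The arm moves only by the tool move_arm, never from a script. Its argument "targets" is text: rows parted by semicolons, each of 4 numbers parted by spaces: the shift along the world's x, y, z in units of 25 mm (1.0 is 25 mm), then the turn about the world's z in units of 5 degrees (1.0 is 5 degrees). In form: tx ty tz spin; .... A call has 1 to 10 rows; each row shifts and turns the commanded pose from where the row before left it; what a row does not reach is not made up. A row lasts 1/12 s, in which the tool goes at most 41.7 mm and 7.16 degrees, less where a joint would pass 70% of its speed; a pose out of reach is approached as far as the arm can. A call is refused whole if a number of a shift passes 1 or a number of a turn 1, either way. A call with a gripper value outside its range is refused whole. "gripper" is the finger opening in mm, from 0 to 87, set as the call begins (left out, the last holds). The fingers move at their own pace and stop on an object; the grip force is fixed at half the most. Time passes only in rows, so rows that do not move let the fingers close. It gives the time, the measured TCP pose, the force, the opening and the grip force at its end, in the units of the state.
- sense(): the state, without advancing time (a new reading comes with each control period).
- capture(name): name is "scene" or "top"; returns a dict with "image" (480x640x3 uint8, blue, green, red), "fx", "fy", "cx", "cy" (pixels), "world_from_camera" (4x4, takes a point from camera to world coordinates). Camera axes: x right, y up, looking along -z (the intrinsics and any distortion apply to the point x, -y, -z); pixel columns grow to the right and rows downward; lengths in m; the calibration is good to about 2 mm. A picture is of the moment at which its call begins. There is no depth.
- finish_job(): hands the job in; it is judged then, once.
The state is a dict: "time_s": time; "joints": joint angles; "joint_velocities": joint speeds; "effort": joint torques, N m; "tcp_pos": TCP position; "ee_rot": TCP orientation; "wrist_force": force on the tool from outside, world axes, zero at the start; "moment": the same for the moment, N m; "gripper_width": opening from 0.0 (shut) to 1.0 (fully open); "gripper_force": force on a finger pad.
Only numpy, scipy, OpenCV 4.12 (cv2) and the standard library are available. Lean on these libraries where they do the work, as an engineer would, in place of code of your own. Each camera call takes 0.05 s, during which the arm holds its last target. There are 200 camera calls.

## Working session

There is one attempt and no reset: what is moved stays moved. The work goes in short steps, Python scripts to look and compute and a tool call to move; the robot and the scene stay as the last step left them, time stands still between calls to the robot, and variables do not carry over. Pictures are saved under pics/ and viewed, at most 10 in all, crops included, and the job is handed in when it is done.

Besides the shell and the picture viewer there is one more tool, called after "Request:" by a JSON object that holds its "api" and its "payload". move_arm: Moves the arm, as the interface text tells. Its arguments: {"type":"object","properties":{"targets":{"type":"string"},"gripper":{"type":"number"}},"required":["targets"]}

```bash
mkdir -p pics; cat > h.py <<'E'
from station import *
import numpy as np, cv2
def ray(c,u,v):
    T=np.array(c["world_from_camera"]); d=T[:3,:3]@np.array([(u-c["cx"])/c["fx"],-(v-c["cy"])/c["fy"],-1.]); return T[:3,3],d
def atz(c,u,v,z):
    o,d=ray(c,u,v); return o+d*(z-o[2])/d[2]
def proj(c,p):
    T=np.array(c["world_from_camera"]); q=T[:3,:3].T@(np.array(p)-T[:3,3]); return c["cx"]+c["fx"]*q[0]/-q[2], c["cy"]-c["fy"]*q[1]/-q[2]
E
python3 - <<'E'
from h import *
for n in ("scene","top"):
    c=capture(n); cv2.imwrite(f"pics/{n}0.png",c["image"]); print(n,{k:v for k,v in c.items() if k!="image"})
s=sense(); print(s["tcp_pos"],s["ee_rot"],s["wrist_force"],s["time_s"])
E
```

```text
scene {'fx': 441.36887503048507, 'fy': 441.36887503048507, 'cx': 323.96060426833213, 'cy': 247.78170735147123, 'world_from_camera': array([[-0.76712903, -0.52389939,  0.37019249,  0.94577349],
       [ 0.641377  , -0.63735793,  0.42709533,  0.41512396],
       [ 0.01219013,  0.56507017,  0.82495279,  0.86347522],
       [ 0.        ,  0.        ,  0.        ,  1.        ]])}
top {'fx': 533.9128019850281, 'fy': 533.9128019850281, 'cx': 320.23452712355754, 'cy': 244.29311698188351, 'world_from_camera': array([[-2.90806544e-02,  9.88148623e-01, -1.50720317e-01,
         4.44161924e-01],
       [-9.99562740e-01, -2.95551116e-02, -9.08332726e-04,
         3.47773214e-02],
       [-5.35212353e-03,  1.50627998e-01,  9.88576027e-01,
         1.35558804e+00],
       [ 0.00000000e+00,  0.00000000e+00,  0.00000000e+00,
         1.00000000e+00]])}
[ 0.2470882  -0.57348717  0.22157995] [[-9.18461505e-01 -3.95509402e-01 -8.81554344e-04]
 [-3.95510369e-01  9.18459818e-01  1.76390055e-03]
 [ 1.12032989e-04  1.96873864e-03 -9.99998056e-01]] [-0.81355168 -0.34332406 -0.10011133] 0.1
```

View pics/scene0.png

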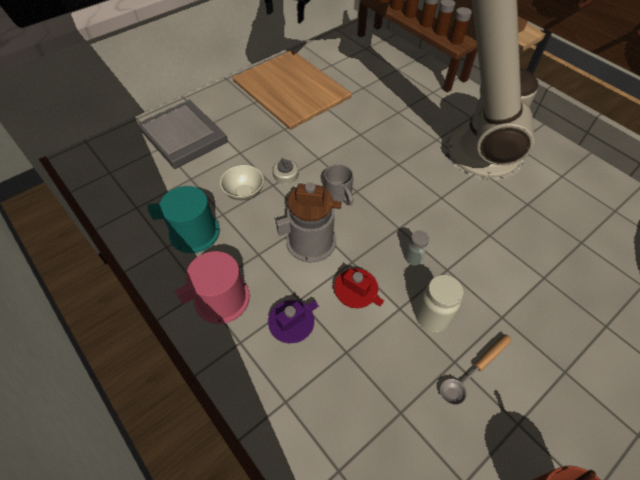

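View pics/top0.png

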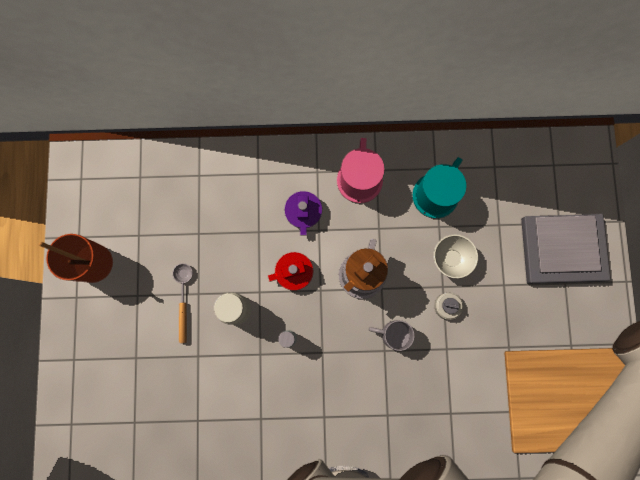

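The wooden-lidded steel canister is at top (365,270) and scene (311,220). The look-alikes are the red lid at top (293,271), the purple lid at (303,209), the pink canister at (361,172) and the turquoise one at (440,190). Only the steel canister with the brown wooden lid fits, and I'll confirm it in a crop.

```bash
python3 - <<'E'
from h import *
a=cv2.imread("pics/top0.png")[225:315,320:420]; b=cv2.imread("pics/scene0.png")[170:270,260:360]
f=lambda i:cv2.resize(i,(400,400),interpolation=cv2.INTER_CUBIC)
cv2.imwrite("pics/crop0.png",np.hstack([cv2.resize(a,(400,360),interpolation=cv2.INTER_CUBIC),f(b)[:360]]))
E
```

```text
(no output)
```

View pics/crop0.png

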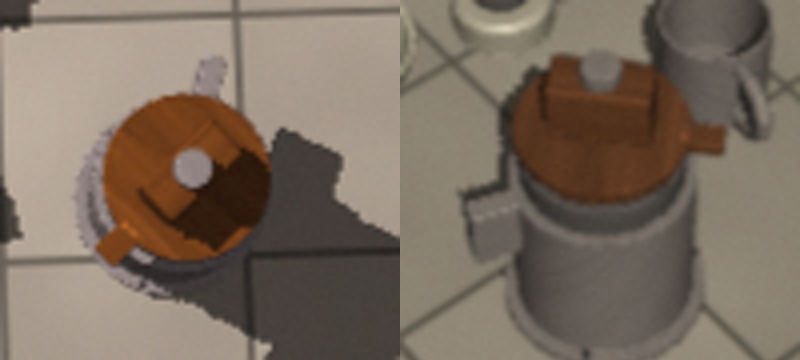

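The crop confirms the brown wooden lid on the steel canister. In the top view the button is at px (368,267), the lip end at (347,288) and the rib's outer end at (373,241).

```bash
python3 - <<'E'
from h import *
t=capture("top"); s=capture("scene")
b=atz(t,368,267,.194); d=atz(t,366.75,269.5,.149); r=atz(t,373,240.5,.11); l=atz(t,347,288,.149-.0035)
bs=atz(s,260+203/4,170+55/4,.194)   # button top in scene (approx)
print("button",b,"disc",d,"rib",r,"lip",l,"scene button",bs)
rs=[atz(s,260+x/4,170+y/4,.11) for x,y in((65,195),(88,205))]; print("rib scene",rs)
ls=atz(s,260+322/4,170+135/4,.149);print("lip scene",ls)
c=(b+d)/2
for n,p in(("rib",r),("lip",l),("lip s",ls),("rib s0",rs[0]),("rib s1",rs[1])):
    v=(p-c)[:2]; print(n,np.linalg.norm(v),np.degrees(np.arctan2(v[1],v[0])))
# handle edges
for ang in range(0): pass
s=sense(); R=np.array(s["ee_rot"]); print("closing y dir",np.degrees(np.arctan2(R[1,1],R[0,1])),s["joints"])
E
```

```text
button [ 0.5679608  -0.06704346  0.194     ] disc [ 0.56714547 -0.06791229  0.149     ] rib [ 0.63939783 -0.08887736  0.11      ] lip [ 0.52679999 -0.02176551  0.1455    ] scene button [ 0.56459354 -0.07009767  0.194     ]
rib scene [array([ 0.63857062, -0.09891963,  0.11      ]), array([ 0.63306686, -0.08556404,  0.11      ])]
lip scene [ 0.52608298 -0.01892888  0.149     ]
rib 0.07496397926676467 -16.58656224418072
lip 0.06124082862464963 131.71741152236604
lip s 0.06384965366756354 130.50368322262884
rib s0 0.07766638061452016 -23.88053744739932
rib s1 0.06796438660014184 -15.433066038962739
closing y dir 113.3039066573555 [-5.18752102e+01  2.20742877e+01  4.09057891e-01 -1.31156009e-02
 -6.84098138e+01 -1.48160442e+01]
```

```bash
python3 - <<'E'
from h import *
from scipy.optimize import least_squares
t=cv2.imread("pics/top0.png"); s=cv2.imread("pics/scene0.png"); ct=capture("top"); cs=capture("scene")
def mask(i,box):
    h=cv2.cvtColor(i,cv2.COLOR_BGR2HSV); m=cv2.inRange(h,(4,110,20),(22,255,255)); k=np.zeros_like(m); x0,y0,x1,y1=box; k[y0:y1,x0:x1]=m[y0:y1,x0:x1]; return k
mt=mask(t,(335,240,395,300)); ms=mask(s,(280,175,350,225))
def model(p,c,S):
    x,y,l=p[:3]; z0=.136
    im=np.zeros((480*1,640),np.float32); S=8
    def hull(P):
        q=np.array([proj(c,[x+np.cos(l)*a-np.sin(l)*b,y+np.sin(l)*a+np.cos(l)*b,z0+h]) for a,b,h in P])
        return cv2.convexHull((q*16).astype(np.int32))
    th=np.linspace(0,2*np.pi,40)
    A=[(.048*np.cos(a),.048*np.sin(a),h) for a in th for h in(.006,.013)]
    L=[(a,b,h) for a in(.04,.066) for b in(-.008,.008) for h in(.006,.013)]
    H=[(a,b,h) for a in(-.028,.028) for b in(-.014,.014) for h in(.013,.049)]
    for P in(A,L,H): cv2.fillConvexPoly(im,hull(P),1.,cv2.LINE_AA if 0 else 8,4)
    B=[(.011*np.cos(a),.011*np.sin(a),h) for a in th for h in(.049,.058)]
    cv2.fillConvexPoly(im,hull(B),0.,8,4)
    return cv2.GaussianBlur(im,(0,0),1.5)
bt,bs=[cv2.GaussianBlur((m>0).astype(np.float32),(0,0),1.5) for m in(mt,ms)]
from scipy.optimize import minimize
for nm,W in(("both",(1,1)),("top",(1,0)),("scene",(0,1))):
    f=lambda p:W[0]*((model(p,ct,8)-bt)**2).sum()+W[1]*((model(p,cs,8)-bs)**2).sum()
    r=minimize(f,[.567,-.068,np.radians(131)],method="Nelder-Mead",options=dict(initial_simplex=[[.567,-.068,2.28],[.572,-.068,2.28],[.567,-.063,2.28],[.567,-.068,2.38]]))
    print(nm,r.x[:2],np.degrees(r.x[2]),r.fun)
    if nm=="both": p=r.x
def draw(i,c,x0,y0):
    g=cv2.resize(i[y0:y0+80,x0:x0+80],(400,400),interpolation=cv2.INTER_CUBIC)
    x,y,l=p
    def pl(P,col): 
        q=np.array([((u-x0+.5)*5,(v-y0+.5)*5) for u,v in(proj(c,k) for k in P)],np.int32); cv2.polylines(g,[q],False,col,1)
    th=np.linspace(0,6.3,40)
    pl([(x+.048*np.cos(a),y+.048*np.sin(a),.149) for a in th],(255,0,0)); pl([(x+.011*np.cos(a),y+.011*np.sin(a),.194) for a in th],(255,0,0))
    for deg,col in((-16,(0,255,0)),(-20,(0,255,255))):
        a=np.radians(deg);R=lambda u,v:(x+u*np.cos(a)-v*np.sin(a),y+u*np.sin(a)+v*np.cos(a),.11)
        pl([R(.05,-.007),R(.078,-.007),R(.078,.007),R(.05,.007)],col)
    return g
cv2.imwrite("pics/ov.png",np.hstack([draw(t,ct,327,228),draw(s,cs,270,170)]))
E
```

```text
both [ 0.5697335  -0.06682997] 132.44619254242102 36.49774169921875
top [ 0.56957737 -0.06699574] 132.34509150116105 15.371851921081543
scene [ 0.56925397 -0.06768901] 130.6901253130825 22.769067764282227
```

View pics/ov.png

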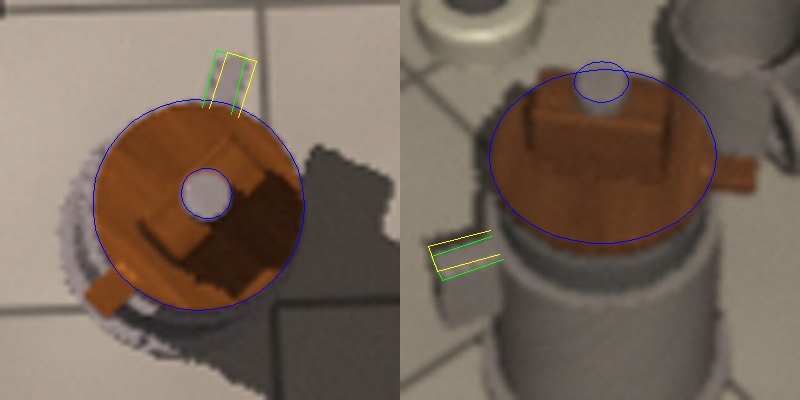

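The overlay agrees: lid centre ≈ (0.5695, -0.067), lip at about 132°, rib at about -18°. So the lid needs about -150° of turn. I grip with the closing line at 222°.

Request:
{"api": "move_arm", "payload": {"targets": "0.6 0.95 0.1 1;0.6 0.95 0.1 1;0.6 0.95 0.1 1;0.6 0.95 0.1 1;0.6 0.95 0.1 1;0.6 0.95 0.1 1;0.6 0.95 0.1 1;0.6 0.95 0.1 1;0.6 0.95 0.1 1;0.6 0.95 0.1 1", "gripper": 70}}

```text
time_s: 1.13
tcp_pos: [0.3978, -0.3352, 0.2478]
ee_rot: [[-0.283, -0.959, 0.0], [-0.959, 0.283, -0.0], [-0.0, -0.0, -1.0]]
wrist_force: [0.8, 0.2, 0.6]
gripper_width: 0.804
gripper_force: 0.0
```

Request:
{"api": "move_arm", "payload": {"targets": "0.6 0.95 0 1;0.6 0.95 0 1;0.6 0.95 0 1;0.6 0.95 0 1;0.6 0.95 0 1;0.6 0.95 0 1;0.6 0.95 0 1;0.6 0.95 0 1;0.6 0.95 0 1;0.6 0.95 0 1"}}

```text
time_s: 1.97
tcp_pos: [0.5478, -0.0976, 0.2477]
ee_rot: [[0.553, -0.833, 0.0], [-0.833, -0.553, 0.0], [0.0, -0.0, -1.0]]
wrist_force: [-0.0, -0.9, -0.2]
gripper_width: 0.803
gripper_force: 0.0
```

```bash
cat >> h.py <<'E'
def st():
    s=sense(); R=np.array(s["ee_rot"]); p=np.array(s["tcp_pos"])
    print(s["time_s"],p.round(4),"yaw",round(np.degrees(np.arctan2(R[1,1],R[0,1]))%360,2),"F",np.round(s["wrist_force"],1),"M",np.round(s["moment"],2),s["gripper_width"]*87,s["gripper_force"],"j6",round(s["joints"][5],1))
E
python3 -c "from h import *;st()"
```

```text
1.9667 [ 0.5478 -0.0976  0.2477] yaw 213.56 F [-0.  -0.9 -0.2] M [-0.08  0.07  0.06] 69.86180150380788 0.0 j6 27.0
```

Request:
{"api": "move_arm", "payload": {"targets": "0.4 0.6 0 0.6;0 0 0 0;0 0 0 0"}}

```text
time_s: 2.22
tcp_pos: [0.5574, -0.0833, 0.2472]
ee_rot: [[0.593, -0.805, -0.001], [-0.805, -0.593, -0.0], [-0.0, 0.001, -1.0]]
wrist_force: [-1.1, 0.3, 0.3]
gripper_width: 0.806
gripper_force: 0.0
```

```bash
python3 -c "
from h import *;st();print(np.round(sense()['joints'],1))
c=capture('top');s=capture('scene')
f=lambda i:cv2.resize(i,(400,400),interpolation=cv2.INTER_CUBIC)
cv2.imwrite('pics/above.png',np.hstack([f(c['image'][220:320,320:420]),f(s['image'][140:240,260:360])]))"
```

```text
2.2167 [ 0.5574 -0.0833  0.2472] yaw 216.35 F [-1.1  0.3  0.3] M [0.02 0.17 0.01] 70.16263467702157 0.0 j6 28.4
[  8.   15.1  -6.   -0.  -68.9  28.4]
```

Request:
{"api": "move_arm", "payload": {"targets": "0.25 0.33 0 0.56;0.235 0.32 0 0.57;0 0 -0.9 0;0 0 -0.9 0;0 0 -0.9 0;0 0 -0.5 0;0 0 -0.4 0;0 0 0 0"}}

```text
time_s: 2.98
tcp_pos: [0.5677, -0.0687, 0.1556]
ee_rot: [[0.667, -0.745, -0.004], [-0.745, -0.667, -0.0], [-0.003, 0.003, -1.0]]
wrist_force: [-0.5, 0.2, -0.3]
gripper_width: 0.802
gripper_force: 0.0
```

```bash
python3 -c "
from h import *;st()
c=capture('top');s=capture('scene')
f=lambda i:cv2.resize(i,(400,400),interpolation=cv2.INTER_CUBIC)
cv2.imwrite('pics/above2.png',np.hstack([f(c['image'][220:320,320:420]),f(s['image'][140:240,260:360])]))"
```

```text
2.9833 [ 0.5677 -0.0687  0.1556] yaw 221.85 F [-0.5  0.2 -0.3] M [-0.03  0.16 -0.05] 69.76130596772606 0.0 j6 32.5
```

View pics/above2.png

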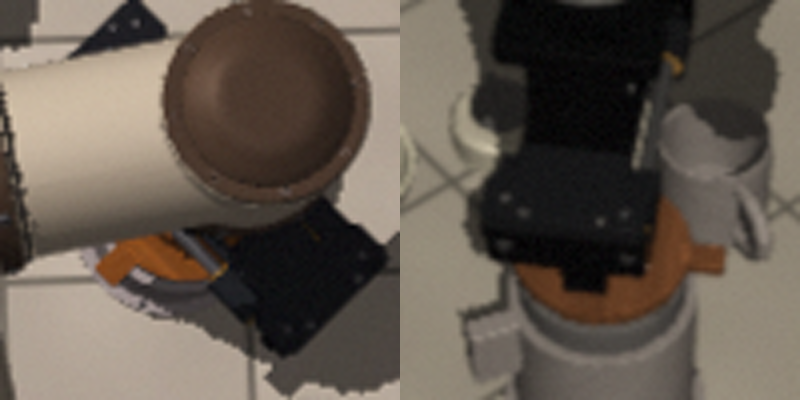

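The fingers straddle the handle, and the lip is visible at left crop (115,262). I'll correct about 1.7 mm and close.

Request:
{"api": "move_arm", "payload": {"targets": "0.07 0.07 0 0;0 0 0 0;0 0 0 0;0 0 0 0;0 0 0 0;0 0 0 0;0 0 0 0", "gripper": 15}}

```text
time_s: 3.67
tcp_pos: [0.5712, -0.066, 0.1576]
ee_rot: [[0.669, -0.744, 0.0], [-0.744, -0.669, 0.0], [0.0, -0.0, -1.0]]
wrist_force: [0.5, -0.5, -0.4]
gripper_width: 0.363
gripper_force: 0.0
```

```bash
python3 -c "
from h import *;st()"
```

```text
3.6667 [ 0.5712 -0.066   0.1576] yaw 221.96 F [ 0.5 -0.5 -0.4] M [-0.02  0.12  0.04] 31.582450598824675 0.0 j6 32.4
```

Request:
{"api": "move_arm", "payload": {"targets": "-0.06 -0.04 0 0;0 0 0 0;0 0 0 0;0 0 0 0;0 0 0 0"}}

```text
time_s: 4.08
tcp_pos: [0.5697, -0.067, 0.1576]
ee_rot: [[0.669, -0.744, -0.0], [-0.744, -0.669, -0.0], [-0.0, 0.0, -1.0]]
wrist_force: [-0.4, -0.3, 0.6]
gripper_width: 0.322
gripper_force: 30.0
```

```bash
python3 -c "
from h import *;st()"
```

```text
4.0833 [ 0.5697 -0.067   0.1576] yaw 221.96 F [-0.4 -0.3  0.6] M [-0.06  0.14  0.09] 28.010931915908788 29.999802354723215 j6 32.5
```

Request:
{"api": "move_arm", "payload": {"targets": "0 0 0.15 0;0 0 0.17 0;0 0 0 -0.5;0 0 0 -1;0 0 0 -1;0 0 0 -1;0 0 0 -1;0 0 0 -0.5;0 0 0 0;0 0 0 0"}}

```text
time_s: 4.92
tcp_pos: [0.5695, -0.0669, 0.1655]
ee_rot: [[0.293, -0.956, -0.0], [-0.956, -0.293, 0.0], [-0.0, 0.0, -1.0]]
wrist_force: [0.2, -0.0, -1.7]
gripper_width: 0.321
gripper_force: 30.0
```

```bash
python3 -c "
from h import *;st()"
```

```text
4.9167 [ 0.5695 -0.0669  0.1655] yaw 197.03 F [ 0.2 -0.  -1.7] M [-0.01  0.1  -0.03] 27.967440881973218 29.99996175058186 j6 7.6
```

Request:
{"api": "move_arm", "payload": {"targets": "0 0 0 -0.5;0 0 0 -1;0 0 0 -1;0 0 0 -1;0 0 0 -1;0 0 0 -1;0 0 0 -1;0 0 0 -1;0 0 0 -1;0 0 0 -1"}}

```text
time_s: 5.75
tcp_pos: [0.5696, -0.0669, 0.1656]
ee_rot: [[-0.511, -0.86, -0.0], [-0.86, 0.511, 0.0], [0.0, 0.0, -1.0]]
wrist_force: [0.5, 0.1, -3.2]
gripper_width: 0.319
gripper_force: 30.0
```

Request:
{"api": "move_arm", "payload": {"targets": "0 0 0 -1;0 0 0 -1;0 0 0 -1;0 0 0 -1;0 0 0 -1;0 0 0 -1;0 0 0 -1;0 0 0 -1;0 0 0 0;0 0 0 0"}}

```text
time_s: 6.58
tcp_pos: [0.5694, -0.067, 0.1654]
ee_rot: [[-0.942, -0.336, -0.001], [-0.336, 0.942, -0.0], [0.001, 0.0, -1.0]]
wrist_force: [-0.4, 0.1, -2.5]
gripper_width: 0.317
gripper_force: 30.0
```

```bash
python3 -c "
from h import *;st()"
```

```text
6.5833 [ 0.5694 -0.067   0.1654] yaw 109.62 F [-0.4  0.1 -2.5] M [0.01 0.18 0.03] 27.589413786146295 29.99987424351275 j6 -79.8
```

Request:
{"api": "move_arm", "payload": {"targets": "0 0 0 -1;0 0 0 -1;0 0 0 -1;0 0 0 -1;0 0 0 -0.6;0 0 0 0;0 0 -0.2 0;0 0 -0.16 0;0 0 0 0;0 0 0 0"}}

```text
time_s: 7.42
tcp_pos: [0.5692, -0.0668, 0.1575]
ee_rot: [[-0.998, 0.059, -0.001], [0.059, 0.998, -0.0], [0.001, -0.0, -1.0]]
wrist_force: [-4.6, 2.0, 5.6]
gripper_width: 0.322
gripper_force: 30.0
```

```bash
python3 -c "
from h import *;st()"
```

```text
7.4167 [ 0.5692 -0.0668  0.1575] yaw 86.6 F [-4.6  2.   5.6] M [ 0.8   1.37 -0.01] 27.972165005356963 30.000766678713262 j6 -102.9
```

Riding on the lugs at z = 0.1575 with a light push. Now feeling for the drop in small turns.

Request:
{"api": "move_arm", "payload": {"targets": "0 0 0 -0.25;0 0 0 -0.25;0 0 0 0;0 0 0 0"}}

```text
time_s: 7.75
tcp_pos: [0.5695, -0.0662, 0.1575]
ee_rot: [[-0.995, 0.102, 0.0], [0.102, 0.995, 0.001], [-0.0, 0.001, -1.0]]
wrist_force: [-3.6, 4.8, 5.3]
gripper_width: 0.318
gripper_force: 30.0
```

Request:
{"api": "move_arm", "payload": {"targets": "0 0 0 -0.25;0 0 0 -0.25;0 0 0 0;0 0 0 0"}}

```text
time_s: 8.08
tcp_pos: [0.5695, -0.0661, 0.1575]
ee_rot: [[-0.989, 0.146, 0.0], [0.146, 0.989, 0.001], [-0.0, 0.001, -1.0]]
wrist_force: [-5.2, 5.1, 5.6]
gripper_width: 0.321
gripper_force: 30.0
```

Request:
{"api": "move_arm", "payload": {"targets": "0 0 0 -0.25;0 0 0 -0.25;0 0 0 0;0 0 0 0"}}

```text
time_s: 8.42
tcp_pos: [0.5696, -0.0661, 0.1575]
ee_rot: [[-0.982, 0.189, 0.0], [0.189, 0.982, 0.001], [-0.0, 0.001, -1.0]]
wrist_force: [-3.4, 5.8, 5.3]
gripper_width: 0.319
gripper_force: 30.0
```

Request:
{"api": "move_arm", "payload": {"targets": "0 0 0 -0.25;0 0 0 -0.25;0 0 0 0;0 0 0 0"}}

```text
time_s: 8.75
tcp_pos: [0.5696, -0.066, 0.1575]
ee_rot: [[-0.973, 0.231, 0.0], [0.231, 0.973, 0.001], [-0.0, 0.001, -1.0]]
wrist_force: [-4.3, 5.3, 5.2]
gripper_width: 0.317
gripper_force: 30.0
```

Lip at -13.4°, still riding.

Request:
{"api": "move_arm", "payload": {"targets": "0 0 0 -0.25;0 0 0 -0.25;0 0 0 0;0 0 0 0"}}

```text
time_s: 9.08
tcp_pos: [0.5696, -0.066, 0.1574]
ee_rot: [[-0.962, 0.274, 0.0], [0.274, 0.962, 0.001], [-0.0, 0.001, -1.0]]
wrist_force: [-3.9, 5.1, 5.2]
gripper_width: 0.319
gripper_force: 30.0
```

Request:
{"api": "move_arm", "payload": {"targets": "0 0 0 -0.25;0 0 0 -0.25;0 0 0 0;0 0 0 0"}}

```text
time_s: 9.42
tcp_pos: [0.5696, -0.066, 0.1574]
ee_rot: [[-0.949, 0.315, 0.0], [0.315, 0.949, 0.001], [-0.0, 0.001, -1.0]]
wrist_force: [-4.8, 5.4, 5.4]
gripper_width: 0.316
gripper_force: 30.0
```

Side force of about 5 N: relieve it by easing +y and -x a little, then continue.

Request:
{"api": "move_arm", "payload": {"targets": "-0.02 0.05 0 0;0 0 0 0;0 0 0 0;0 0 0 0"}}

```text
time_s: 9.75
tcp_pos: [0.5695, -0.0658, 0.1573]
ee_rot: [[-0.948, 0.317, 0.001], [0.317, 0.948, -0.0], [-0.001, 0.0, -1.0]]
wrist_force: [-2.9, 2.1, 5.6]
gripper_width: 0.319
gripper_force: 30.0
```

Request:
{"api": "move_arm", "payload": {"targets": "0 0 0 -0.25;0 0 0 -0.25;0 0 0 0;0 0 0 0"}}

```text
time_s: 10.08
tcp_pos: [0.5693, -0.0656, 0.1557]
ee_rot: [[-0.933, 0.36, 0.0], [0.36, 0.933, 0.001], [0.0, 0.001, -1.0]]
wrist_force: [-0.1, 1.2, -2.2]
gripper_width: 0.316
gripper_force: 30.0
```

It dropped: z went to 0.1557 and the upward force is gone, at lip ≈ -21°. I turn 1.5° more towards mid-gap and lower.

Request:
{"api": "move_arm", "payload": {"targets": "0 0 0 -0.3;0 0 -0.05 0;0 0 -0.05 0;0 0 -0.05 0;0 0 -0.05 0;0 0 0 0;0 0 0 0"}}

```text
time_s: 10.67
tcp_pos: [0.5691, -0.0658, 0.1515]
ee_rot: [[-0.924, 0.383, -0.0], [0.383, 0.924, -0.0], [0.0, -0.0, -1.0]]
wrist_force: [-0.9, 0.2, -0.1]
gripper_width: 0.321
gripper_force: 30.0
```

```bash
python3 -c "
from h import *;st()"
```

```text
10.6667 [ 0.5691 -0.0658  0.1515] yaw 67.47 F [-0.9  0.2 -0.1] M [-0.13  0.07 -0.03] 27.925157912189395 29.999936185777187 j6 -122.1
```

It's down a full 6 mm, so the lid is home. Light push, open, rise, shut.

Request:
{"api": "move_arm", "payload": {"targets": "0 0 -0.03 0;0 0 0 0;0 0 0 0"}}

```text
time_s: 10.92
tcp_pos: [0.5692, -0.0658, 0.1515]
ee_rot: [[-0.924, 0.383, 0.0], [0.383, 0.924, -0.0], [-0.0, -0.0, -1.0]]
wrist_force: [-2.9, 0.8, 4.3]
gripper_width: 0.32
gripper_force: 30.0
```

Request:
{"api": "move_arm", "payload": {"targets": "0 0 0.03 0;0 0 0 0;0 0 0 0;0 0 0 0;0 0 0 0;0 0 0.5 0;0 0 0.9 0;0 0 0.9 0;0 0 0.4 0;0 0 0 0", "gripper": 60}}

```text
time_s: 11.75
tcp_pos: [0.5708, -0.0656, 0.2217]
ee_rot: [[-0.924, 0.383, 0.006], [0.383, 0.924, 0.0], [-0.005, 0.003, -1.0]]
wrist_force: [-0.7, -0.3, 0.7]
gripper_width: 0.683
gripper_force: 0.0
```

Request:
{"api": "move_arm", "payload": {"targets": "0 0 0 0;0 0 0 0;0 0 0 0;0 0 0 0;0 0 0 0;0 0 0 0;0 0 0 0;0 0 0 0;0 0 0 0;0 0 0 0", "gripper": 0}}

```text
time_s: 12.58
tcp_pos: [0.5692, -0.0657, 0.2191]
ee_rot: [[-0.924, 0.383, 0.0], [0.383, 0.924, 0.0], [-0.0, 0.0, -1.0]]
wrist_force: [0.0, -0.1, -0.0]
gripper_width: 0.042
gripper_force: 0.0
```

```bash
python3 -c "
from h import *;st()
c=capture('top');s=capture('scene')
f=lambda i:cv2.resize(i,(400,400),interpolation=cv2.INTER_CUBIC)
cv2.imwrite('pics/home.png',np.hstack([f(c['image'][220:320,320:420]),f(s['image'][160:260,260:360])]))"
```

```text
12.5833 [ 0.5692 -0.0657  0.2191] yaw 67.46 F [ 0.  -0.1 -0. ] M [-0.06 -0.02  0.02] 3.69209887388875 0.0 j6 -122.2
```

View pics/home.png

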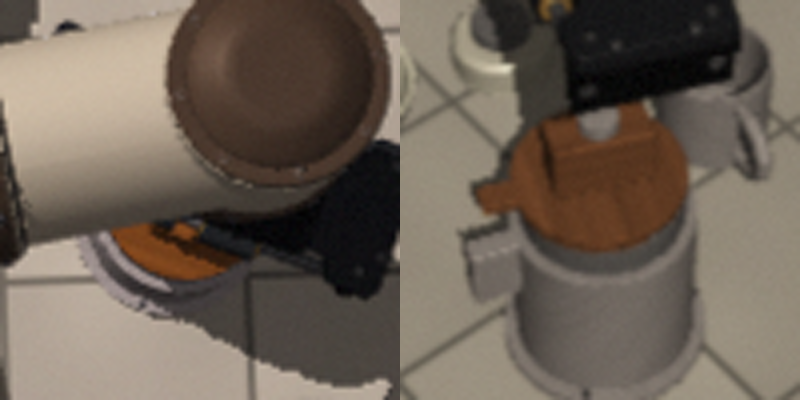

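The lip at right crop (490,193) lies over the rib at (490,245) and the lid sits level. Now pressing the button.

Request:
{"api": "move_arm", "payload": {"targets": "0 0 -0.6 0;0 0 -0.4 0;0 0 -0.2 0;0 0 -0.1 0;0 0 -0.05 0;0 0 -0.05 0;0 0 0 0;0 0 0 0"}}

```text
time_s: 13.35
tcp_pos: [0.5691, -0.0659, 0.1847]
ee_rot: [[-0.924, 0.383, 0.0], [0.383, 0.924, -0.0], [-0.0, -0.0, -1.0]]
wrist_force: [-2.4, -0.2, 4.1]
gripper_width: 0.007
gripper_force: 2.0
```

Request:
{"api": "move_arm", "payload": {"targets": "0 0 -0.04 0;0 0 -0.04 0;0 0 0 0;0 0 0 0"}}

```text
time_s: 13.68
tcp_pos: [0.5693, -0.0659, 0.1834]
ee_rot: [[-0.924, 0.383, 0.001], [0.383, 0.924, -0.0], [-0.001, -0.0, -1.0]]
wrist_force: [-4.6, 1.2, 8.4]
gripper_width: 0.005
gripper_force: 4.1
```

Request:
{"api": "move_arm", "payload": {"targets": "0 0 -0.04 0;0 0 -0.03 0;0 0 0 0;0 0 0 0"}}

```text
time_s: 14.02
tcp_pos: [0.5693, -0.0659, 0.1833]
ee_rot: [[-0.924, 0.383, 0.002], [0.383, 0.924, -0.001], [-0.002, -0.0, -1.0]]
wrist_force: [-7.7, 1.4, 14.2]
gripper_width: 0.008
gripper_force: 7.3
```

Request:
{"api": "move_arm", "payload": {"targets": "0 0 0.3 0;0 0 0.8 0;0 0 0.9 0;0 0 0.9 0;0 0 0.9 0;0 0 0 0;0 0 0 0;0 0 0 0"}}

```text
time_s: 14.68
tcp_pos: [0.5691, -0.0655, 0.2743]
ee_rot: [[-0.924, 0.384, -0.0], [0.384, 0.924, 0.001], [0.001, 0.0, -1.0]]
wrist_force: [-0.1, 0.3, 0.3]
gripper_width: 0.005
gripper_force: 0.0
```

```bash
python3 -c "
from h import *;st()
s=capture('scene')
cv2.imwrite('pics/end.png',cv2.resize(s['image'][150:270,240:400],(800,600),interpolation=cv2.INTER_CUBIC))"
```

```text
14.6833 [ 0.5691 -0.0655  0.2743] yaw 67.45 F [-0.1  0.3  0.3] M [-0.1  -0.06  0.01] 0.4138840968085592 0.0 j6 -122.1
```

View pics/end.png

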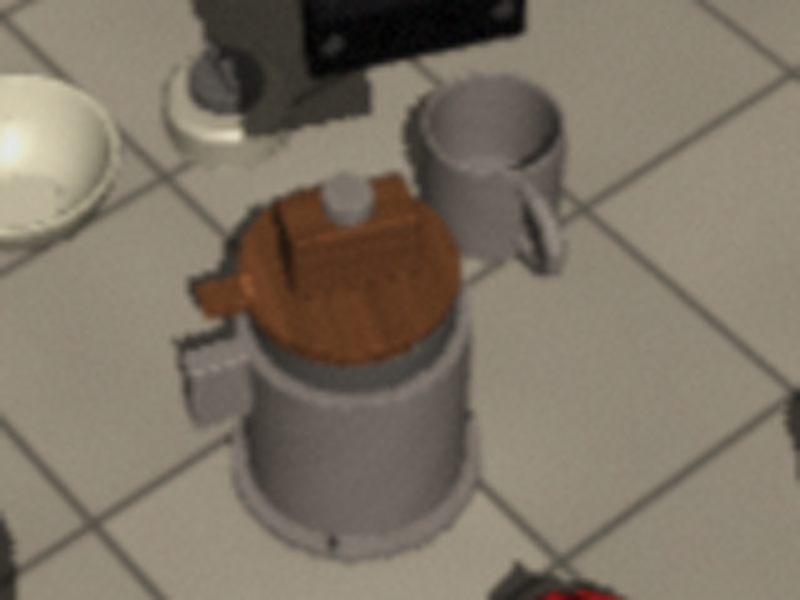

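The button bottomed: z stayed at 0.183 while the force rose to 14 N. It is out again at (348,198), the lip at (215,295) sits above the rib at (212,350), the lid is level, and the arm is clear.

```bash
python3 -c "
from station import *
print(finish_job())"
```

```text
the job is handed in; nothing more can be done
None
```

The job is handed in: the lid dropped fully home with its lip over the rib, the button was pressed to its stop and sprang back out, and the bystanders were not touched. `finish_job()` gave no verdict.

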